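# Lay the bench for sowing

### The arm

A 6-joint arm with a two-finger parallel gripper is mounted at the origin on the work surface. World frame = base frame: x ahead of the robot, y to its left, z up, the work surface at z = 0. Lengths are in m, angles in rad, forces in N, time in s.
With the tool pointing down it reaches from about 0.325 to 0.775 m from the base axis. Payload 9.3 kg.
Tool frame: the origin (TCP) lies midway between the tips of the shut fingers; the grasp point (between the pads) lies 19 mm behind it; z points along the fingers, y is the line along which they close (so a half turn about z gives the same grasp; the last joint's range is limited). The gripper opens to 85 mm and grips with 20 to 120 N. Pads are 22 mm wide; open, the fingers measure 114 mm over their backs; the gripper's body (76 mm by 85 mm) begins 54 mm behind the grasp point. The pads swing forward as they close: fully open they stand 13 mm farther back than shut.
Start: joints at [1.195, 0.259, 0.021, 1.334, 0, 1.418], TCP at [0.122, 0.536, 0.231] pointing down, gripper open.
Joint ranges: [-3.04, 3.04], [-0.91, 1.82], [-1.04, 1.36], [-1.92, 1.95], [-1.52, 1.45], [-3.14, 3.14]. Speed limits (rad/s): [2.22, 2.22, 2.79, 3.14, 3.14, 3.14].

### API

Orientations are given as a 3x3 rotation matrix whose columns are the frame's x, y, z axes.
In Python, from plant import r, capture, order gives the robot as it stands.
- The arm moves only by the tool drive_tool, never from a script. Its argument "steps" is a list of rows, each a list of 5 numbers: the shift along the tool's x, y, z in cm, then the turn about the tool's z in rad, then the finger opening in cm, from 0 to 8.54. In form: [[tx, ty, tz, spin, gripper], ...]. A call has exactly 10 rows; each row shifts and turns the commanded pose from where the row before left it, along the tool's axes as they then stand; what a row does not reach is not made up. A row lasts 1/8 s, in which the tool goes at most 62.5 mm and 10.7 degrees, less where a joint would pass 70% of its speed; a pose out of reach is approached as far as the arm can. A call with a gripper value outside its range is refused whole. The fingers move at their own pace and stop on an object; "squeeze" is the grip in N (left out, the last holds). Time passes only in rows, so rows that do not move let the fingers close, or fill a call up. It gives the time, the measured TCP pose, the force, the opening and the grip force at its end, in the units of the state.
- r.observe(): the state, without advancing time (a new reading comes with each control period).
- capture(name): name is "scene" or "side" or "wrist"; returns a dict with "frame" (400x640x3 uint8, red, green, blue), "range_z" (400x640 float32, m along the optical axis (not along the pixel's ray), 0 where there is no reading), "fx", "fy", "cx", "cy" (pixels), "dist" ([k1, k2, p1, p2, k3] as OpenCV has them; the pictures are not rectified), "rvec" (rotation vector, rad) and "tvec" (3), from world to camera coordinates, as OpenCV has them. Camera axes: x right, y down, z forward; pixel columns grow to the right and rows downward; lengths in m; the calibration is good to about 2 mm. A picture is of the moment at which its call begins.
- order.job_done(): hands the job in; it is judged then, once.
The state is a dict: "t": time; "q": joint angles; "joint_velocities": joint speeds; "joint_efforts": joint torques, N m; "ee_pos": TCP position; "orientation": TCP orientation; "ft_force": force on the tool from outside, world axes, zero at the start; "moment": the same for the moment, N m; "opening": finger opening in m; "gripper_force": force on a finger pad.
Only numpy, scipy, OpenCV 4.12 (cv2) and the standard library are available. Lean on these libraries where they do the work, as an engineer would, in place of code of your own. Each camera call takes 0.05 s, during which the arm holds its last target. There are 200 camera calls.

### The job

Lay the bench for sowing: put the seed tin in the middle of the wooden seed box's lid, the blue seed dish beside the black cell tray on the end that faces the seed box, the terracotta saucer at the tray's other end, away from the seeds, with the water glass standing upright in it, and lay the dibber along the tray's long edge nearest the robot, parallel to that edge. Centre dish, saucer and dibber on their sides of the tray, each standing or lying on the bench about 3 cm clear of the tray. Leave the white bowl and the soil blocker where they are.

Things in the scene. Friction and masses are not known exactly. Their poses are not given: they have to be found in the camera images.
- cell_tray: Black plastic seed tray with six empty cells, fixed to the bench. Outside at the rim 90 mm along its x, 132 mm along its y (the long way), 48 mm high. Origin: centre of its underside. Its x points away from the robot (turned up to 15 degrees), so its long edge nearest the robot is at x = -45 mm and its two short ends are at y = +66 and y = -66 mm.
- seed_box: Shut wooden box with a flat mid-brown lid, dark body and brass clasp, fixed to the bench, to the left or right of the cell tray. 100 mm along x, 95 mm along y, 55 mm high to the top of the lid. Origin: centre of its underside. z up.
- saucer: Small terracotta pot saucer, round: 64 mm across the rim, 58 mm across the foot, 14 mm high, wall 4 mm, inner floor 4 mm above the underside and 50 mm across. 60 g. Loose. Origin: centre of its underside, z up.
- glass: Small empty clear drinking glass for water, round, open at the top: 46 mm across the rim, 37 mm across the foot, wall 3 mm, 60 mm high. 110 g. Loose, stands upright. Origin: centre of its underside, z up.
- seed_dish: Small blue ceramic dish for seed, round, empty: 60 mm across the rim, 52 mm across the foot, 28 mm high, wall 4 mm. 80 g. Loose. Origin: centre of its underside, z up.
- seed_tin: Round shut tin with a green lid and bare metal sides: 55 mm across, 42 mm high. 90 g. Loose, stands upright. Origin: centre of its underside, z up.
- dibber: Dibber lying on the bench, 130 mm long along its y: a red square handle 20 x 20 mm from y = -65 to +15 mm, then a brass ferrule and a pointed steel tip out to y = +65 mm. 70 g. Loose. Origin: middle of its length, on the underside, z up; its weight is centred about 15 mm from there towards the handle. It may be gripped across its x at the origin. Either end may point either way.
- bowl: White ceramic bowl, 140 mm across, 65 mm high; not part of the job, leave it alone. Origin: centre of its underside.
- soil_blocker: Steel hand soil blocker, a row of five square moulds 126 mm long (its y) and 34 mm wide with a black handle bar 139 mm up; not part of the job, leave it alone. Origin: centre of its underside.
Things that resemble listed ones, but are neither listed nor needed, are in the scene too. Several things have the shape of the saucer; the one meant has the colours described above. Leave any pink look-alike of the dibber alone.

How it is judged:
At the end, for the whole second after the job is handed in: Tin on the lid, within 15 mm of its middle each way; dish, saucer and dibber on their sides of the tray, 15 to 45 mm clear, centred to 15 mm (dibber 20 mm, parallel to 0.15 rad); glass upright in the saucer, centred to 10 mm; all upright (0.12 rad), released and at rest (linear speed of each of saucer, glass, seed_dish, seed_tin, dibber below 0.02 m/s and angle between each of saucer, glass, seed_dish, seed_tin, dibber's own z axis and vertical below 0.12 rad and x of seed_tin in the frame of seed_box between -0.015 and 0.015 m and y of seed_tin in the frame of seed_box between -0.015 and 0.015 m and z of seed_tin in the frame of seed_box between 0.051 and 0.06 m and x of seed_dish in the frame of cell_tray between -0.015 and 0.015 m and z of seed_dish in the frame of cell_tray between -0.004 and 0.006 m and x of saucer in the frame of cell_tray between -0.015 and 0.015 m and z of saucer in the frame of cell_tray between -0.004 and 0.006 m and ((y of seed_box in the frame of cell_tray above 0 m and y of seed_dish in the frame of cell_tray between 0.111 and 0.141 m and y of saucer in the frame of cell_tray between -0.143 and -0.113 m) or (y of seed_box in the frame of cell_tray below 0 m and y of seed_dish in the frame of cell_tray between -0.141 and -0.111 m and y of saucer in the frame of cell_tray between 0.113 and 0.143 m)) and horizontal distance between glass and saucer below 0.01 m and z of glass in the frame of saucer between 0.001 and 0.009 m and x of dibber in the frame of cell_tray between -0.1 and -0.07 m and y of dibber in the frame of cell_tray between -0.02 and 0.02 m and z of dibber in the frame of cell_tray between -0.004 and 0.006 m and angle between the y axis of dibber and the y axis of cell_tray, either way round below 0.15 rad); the robot touches nothing.
It fails at once if the white bowl is moved by more than 20 mm (distance of bowl from where it was at the start of the episode above 0.02 m).
It fails at once if the soil blocker is moved by more than 20 mm (distance of soil_blocker from where it was at the start of the episode above 0.02 m).
It also fails if it takes over 125 s, if anything falls off the work surface, if the arm or the gripper's body presses on something with over 40 N, if the wrist force passes 120 N, or if a joint passes its speed limit or range.

## Working session

There is one attempt and no reset: what is moved stays moved. The work goes in short steps, Python scripts to look and compute and a tool call to move; the robot and the scene stay as the last step left them, time stands still between calls to the robot, and variables do not carry over. Pictures are saved under pics/ and viewed, at most 14 in all, crops included, and the job is handed in when it is done.

Besides the shell and the picture viewer there is one more tool, called after "Request:" by a JSON object that holds its "op" and its "data", one argument or row to a line. drive_tool: Moves the arm, as the interface text tells. Its arguments: {"type":"object","properties":{"steps":{"type":"array"},"squeeze":{"type":"number"}},"required":["steps"]}

```bash
mkdir -p pics; ls
cat > h.py <<'E'
import numpy as np, cv2
from plant import r, capture, order
def cam(n):
    c=capture(n); c['K']=np.array([[c['fx'],0,c['cx']],[0,c['fy'],c['cy']],[0,0,1.]]); c['D']=np.array(c['dist'],float)
    c['R']=cv2.Rodrigues(np.array(c['rvec'],float))[0]; c['t']=np.array(c['tvec'],float).ravel(); return c
def pts(c):
    "world point per pixel from depth"
    h,w=c['range_z'].shape
    u,v=np.meshgrid(np.arange(w),np.arange(h))
    p=cv2.undistortPoints(np.stack([u,v],-1).reshape(-1,1,2).astype(np.float32),c['K'],c['D']).reshape(h,w,2)
    z=c['range_z'][...,None]
    return (np.concatenate([p*z,z],-1)-c['t'])@c['R']
def ray(c,uv,z):
    "pixels -> world at plane height z"
    p=cv2.undistortPoints(np.array(uv,np.float32).reshape(-1,1,2),c['K'],c['D']).reshape(-1,2)
    d=np.c_[p,np.ones(len(p))]@c['R']; o=-c['R'].T@c['t']
    return o+d*((z-o[2])/d[:,2])[:,None]
def save(c,name): cv2.imwrite('pics/'+name+'.png',c['frame'][...,::-1])
E
python3 - <<'E'
from h import *
for n in ['scene','side','wrist']:
    c=cam(n); save(c,n+'0'); np.savez(n+'0.npz',**c); print(n,-c['R'].T@c['t'],c['fx'])
s=r.observe(); print(s['t'],s['ee_pos'],s['orientation'],s['opening'])
E
```

```text
pics
scene [ 1.23650228 -0.47042025  0.53102966] 389.9355092714389
side [ 0.3253468  -0.6450468   0.78610327] 416.89675776096027
wrist [0.04687467 0.5528231  0.37439231] 326.6714379697179
0.15 [0.12148202 0.53620717 0.23080409] [[-9.75279205e-01  2.20975911e-01 -3.46012717e-04]
 [ 2.20976150e-01  9.75278711e-01 -9.88087010e-04]
 [ 1.19115410e-04 -1.04012127e-03 -9.99999452e-01]] 0.08550146545586493
```

View pics/scene0.png

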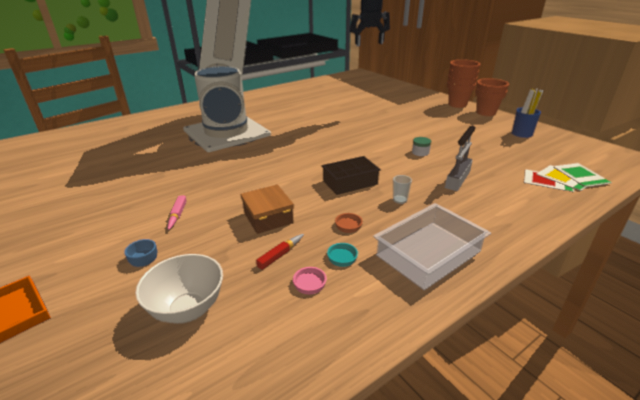

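View pics/side0.png

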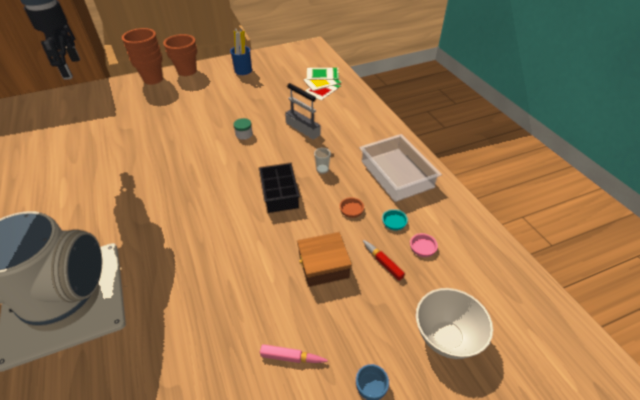

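The side view shows everything: tray (280,187), seed box (325,258), tin (243,130), glass (323,160), dish (372,382), red dibber (384,262), bowl (453,322) and blocker (303,115).

Saucer candidates are terracotta (352,208), teal (395,220) and pink (424,246). The terracotta one fits the description. The pink dibber at (293,354) is the look-alike, and the red one is meant.

```bash
cat > m.py <<'E'
from h import *
def comps(c,zmin=0.006,zmax=0.2,minpx=60):
    P=pts(c); m=((c['range_z']>0)&(P[...,2]>zmin)&(P[...,2]<zmax)&(P[...,0]>0.2)&(P[...,0]<1.0)&(abs(P[...,1])<.6)).astype(np.uint8)
    n,l,s,ce=cv2.connectedComponentsWithStats(m,connectivity=4)
    out=[]
    for i in range(1,n):
        if s[i,4]<minpx: continue
        q=P[l==i]; rgb=c['frame'][l==i].mean(0).astype(int)
        zt=np.percentile(q[:,2],97); top=q[q[:,2]>zt-0.006][:,:2]
        rect=cv2.minAreaRect((top*1000).astype(np.float32)); ci=cv2.minEnclosingCircle((top*1000).astype(np.float32))
        out.append((ce[i].round(),s[i,4],rgb,zt,rect,ci))
    return out
def show(c,**k):
    for ce,a,rgb,zt,rect,ci in comps(c,**k):
        print(ce,a,rgb,'z%.3f'%zt,'rect',np.round(rect[0]),np.round(rect[1]),round(rect[2],1),'circ',np.round(ci[0]),round(ci[1],1))
E
python3 - <<'E'
from m import *
for n in ['side','scene']:
    d=np.load(n+'0.npz'); c={k:d[k] for k in d.files}; print(n); show(c)
    P=pts(c); g=P[(abs(P[...,2])<.02)&(P[...,0]>.3)&(P[...,0]<.7)&(abs(P[...,1])<.4)&(c['range_z']>0)]; print(np.median(g[:,2]))
    if n=='side': s=c['frame'][90:400,225:500,::-1]; cv2.imwrite('pics/crop1.png',cv2.resize(s,None,fx=1.9,fy=1.9,interpolation=cv2.INTER_CUBIC))
E
```

```text
side
[302. 113.] 971 [88 77 69] z0.140 rect [692. 368.] [ 18. 109.] 22.0 circ [690. 367.] 54.8
[242. 127.] 317 [ 85 108  84] z0.045 rect [515. 418.] [53. 52.] 74.7 circ [515. 417.] 28.2
[400. 165.] 2201 [164 144 127] z0.053 rect [856.  69.] [145. 200.] 2.3 circ [856.  69.] 118.3
[322. 159.] 336 [138 127 110] z0.062 rect [672. 170.] [46. 41.] 67.6 circ [672. 170.] 23.6
[279. 186.] 1567 [32 27 26] z0.050 rect [530. 125.] [137.  90.] 79.0 circ [530. 125.] 78.9
[351. 206.] 196 [159  86  48] z0.017 rect [680.  -3.] [63. 61.] 62.8 circ [681.  -2.] 32.4
[394. 218.] 204 [ 38 128 114] z0.016 rect [759. -82.] [64. 59.] 57.2 circ [759. -82.] 33.0
[324. 258.] 2164 [165 100  46] z0.058 rect [ 545. -136.] [ 98. 100.] 81.5 circ [ 544. -137.] 67.0
[424. 243.] 232 [201 108 117] z0.016 rect [ 782. -178.] [64. 62.] 56.5 circ [ 782. -178.] 32.9
[385. 261.] 461 [162  58  37] z0.023 rect [ 672. -178.] [ 22. 122.] 15.1 circ [ 673. -178.] 60.9
[455. 321.] 3510 [180 167 145] z0.066 rect [ 703. -386.] [138. 136.] 32.8 circ [ 704. -387.] 69.9
[289. 355.] 688 [209 117 127] z0.021 rect [ 402. -306.] [ 20. 114.] 
[... 783 characters left out ...]
 [857.  70.] 118.4
[349. 221.] 217 [139  78  46] z0.015 rect [682.  -3.] [61. 63.] 50.0 circ [682.  -3.] 32.7
[277. 252.] 515 [152  63  43] z0.021 rect [ 678. -181.] [ 22. 118.] 11.7 circ [ 676. -182.] 59.0
[141. 252.] 579 [66 80 95] z0.029 rect [ 521. -414.] [59. 58.] 43.7 circ [ 520. -416.] 31.3
[343. 253.] 268 [ 56 118 107] z0.015 rect [762. -83.] [61. 64.] 13.4 circ [761. -82.] 32.7
[180. 286.] 4186 [173 161 142] z0.066 rect [ 703. -387.] [137. 139.] 68.1 circ [ 703. -387.] 70.9
[310. 279.] 324 [184  98 111] z0.015 rect [ 783. -179.] [62. 62.] 56.5 circ [ 783. -178.] 32.8
[ 40. 305.] 234 [171  78   5] z0.023 rect [ 536. -592.] [112.  16.] 0.2 circ [ 536. -598.] 56.1
2.868378343608285e-05
```

View pics/crop1.png

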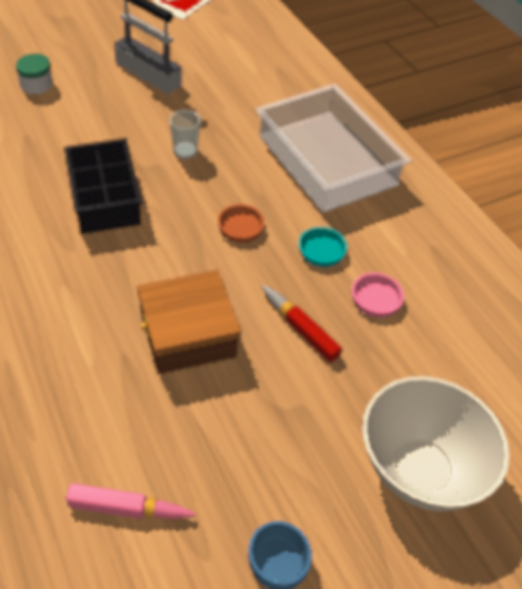

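The crop confirms it: terracotta saucer at crop (242,224), clear of the teal and pink ones, and the red dibber with its tip towards the tray. The seed box is on the −y side of the tray, so the dish goes at tray y=−126 mm and the saucer at +128 mm. First I turn the tool into line with the tray.

Request:
{"op": "drive_tool", "data": {
  "steps": [
    [0,0,0,0.172,8.5],
    [0,0,0,0.172,8.5],
    [0,0,0,0.172,8.5],
    [0,0,0,0.172,8.5],
    [0,0,0,0.172,8.5],
    [0,0,0,0.172,8.5],
    [0,0,0,0.172,8.5],
    [0,0,0,0.172,8.5],
    [0,0,0,0.172,8.5],
    [0,0,0,0,8.5]
  ],
  "squeeze": 40
}}

```text
t: 1.4
ee_pos: [0.1215, 0.5363, 0.2311]
orientation: [[0.198, 0.98, -0.0], [0.98, -0.198, -0.0], [-0.0, -0.0, -1.0]]
ft_force: [0.2, 0.7, 0.4]
opening: 0.0852
gripper_force: 0.0
```

```bash
cat > go.py <<'E'
import sys
from h import *
def go(*T):
    s=r.observe(); R=np.array(s['orientation']); p=np.array(s['ee_pos'])
    print('t',round(s['t'],2),'p',p.round(4),'yaw y',round(np.degrees(np.arctan2(R[1,1],R[0,1])),1),'q6',round(s['q'][5],2),'open',round(s['opening'],4))
    for t in T:
        t=np.array(t); print(t,'-> cm',(R.T@(t-p)*100).round(2)); p=t
if __name__=='__main__':
    a=list(map(float,sys.argv[1:])); go(*[a[i:i+3] for i in range(0,len(a),3)])
E
python3 go.py .517 .4175 .13  .517 .4175 .004  .517 .4175 .15  .546 -.137 .15  .546 -.137 .06
```

```text
t 1.4 p [0.1215 0.5363 0.2311] yaw y -11.4 q6 2.97 open 0.0852
[0.517  0.4175 0.13  ] -> cm [-3.83 41.12 10.11]
[0.517  0.4175 0.004 ] -> cm [1.00e-02 0.00e+00 1.26e+01]
[0.517  0.4175 0.15  ] -> cm [-1.00e-02 -0.00e+00 -1.46e+01]
[ 0.546 -0.137  0.15 ] -> cm [-5.378e+01  1.380e+01  2.000e-02]
[ 0.546 -0.137  0.06 ] -> cm [0. 0. 9.]
```

Request:
{"op": "drive_tool", "data": {
  "steps": [
    [-0.43,4.57,1.1,0,8.5],
    [-0.43,4.57,1.1,0,8.5],
    [-0.43,4.57,1.1,0,8.5],
    [-0.43,4.57,1.1,0,8.5],
    [-0.43,4.57,1.1,0,8.5],
    [-0.43,4.57,1.1,0,8.5],
    [-0.43,4.57,1.1,0,8.5],
    [-0.43,4.57,1.1,0,8.5],
    [-0.43,4.57,1.1,0,8.5],
    [0,0,0,0,8.5]
  ]
}}

```text
t: 2.65
ee_pos: [0.5193, 0.415, 0.1302]
orientation: [[0.198, 0.98, -0.002], [0.98, -0.198, -0.001], [-0.002, -0.001, -1.0]]
ft_force: [-0.5, 0.1, -0.5]
opening: 0.0848
gripper_force: 0.0
```

Run:
```python
from m import *
from go import go
c=cam('wrist'); save(c,'w1'); P=pts(c)
show(c)
go([.517,.4175,.13],[.517,.4175,.004])
```

```text
[566. 212.] 14609 [61 60 58] z0.130 rect [670. 405.] [13. 33.] 1.4 circ [673. 405.] 16.9
[315. 194.] 4401 [48 92 68] z0.044 rect [516. 418.] [54. 54.] 76.1 circ [515. 418.] 27.5
[159. 325.] 8437 [29 29 29] z0.200 rect [465. 426.] [27. 38.] 76.0 circ [467. 432.] 20.0
[487. 328.] 8816 [34 34 34] z0.200 rect [575. 404.] [27. 38.] 81.9 circ [576. 410.] 19.9
[632. 380.] 413 [115 108 103] z0.027 rect [791. 149.] [19.  5.] 83.3 circ [792. 148.] 9.5
t 2.7 p [0.5178 0.4158 0.131 ] yaw y -11.4 q6 2.32 open 0.0848
[0.517  0.4175 0.13  ] -> cm [ 0.15 -0.11  0.1 ]
[0.517  0.4175 0.004 ] -> cm [ 0.02  0.02 12.6 ]
```

View pics/w1.png

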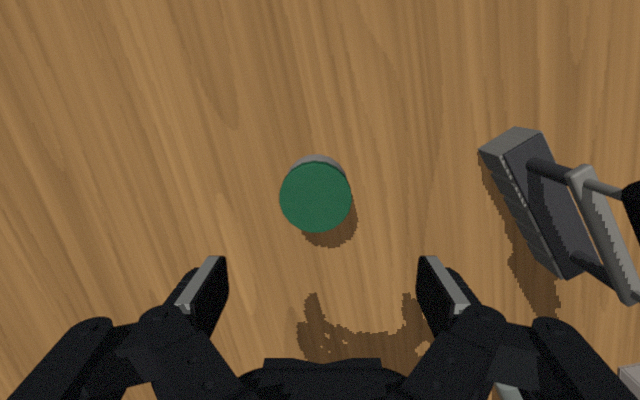

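The wrist view shows the tin at (315,194) between the fingers and the blocker well to the right. I descend and grip.

Request:
{"op": "drive_tool", "data": {
  "steps": [
    [0.16,-0.12,2.1,0,8.5],
    [0,0,2.1,0,8.5],
    [0,0,2.1,0,8.5],
    [0,0,2.1,0,8.5],
    [0,0,2.1,0,8.5],
    [0,0,2.1,0,8.5],
    [0,0,0,0,4.5],
    [0,0,0,0,4.5],
    [0,0,0,0,4.5],
    [0,0,0,0,4.5]
  ]
}}

```text
t: 3.95
ee_pos: [0.5164, 0.4191, 0.0075]
orientation: [[0.198, 0.98, 0.001], [0.98, -0.198, 0.001], [0.002, 0.001, -1.0]]
ft_force: [-2.0, 0.9, 6.8]
opening: 0.0538
gripper_force: 42.3
```

Request:
{"op": "drive_tool", "data": {
  "steps": [
    [0,0,-0.5,0,4.5],
    [0,0,-1.5,0,4.5],
    [0,0,-3,0,4.5],
    [0,0,-3.3,0,4.5],
    [0,0,-3.3,0,4.5],
    [0,0,-3,0,4.5],
    [0,0,0,0,4.5],
    [0,0,0,0,4.5],
    [0,0,0,0,4.5],
    [0,0,0,0,4.5]
  ]
}}

```text
t: 5.2
ee_pos: [0.5158, 0.4184, 0.1514]
orientation: [[0.199, 0.98, -0.001], [0.98, -0.199, -0.001], [-0.001, -0.001, -1.0]]
ft_force: [-0.2, -0.0, -0.7]
opening: 0.0541
gripper_force: 42.2
```

```bash
python3 go.py .546 -.137 .15  .546 -.137 .062
```

```text
t 5.2 p [0.5158 0.4184 0.1514] yaw y -11.5 q6 2.33 open 0.0541
[ 0.546 -0.137  0.15 ] -> cm [-53.83  14.     0.18]
[ 0.546 -0.137  0.062] -> cm [0.01 0.01 8.8 ]
```

Request:
{"op": "drive_tool", "data": {
  "steps": [
    [-3,0.8,0,0,4.5],
    [-5.5,1.4,0,0,4.5],
    [-5.7,1.5,0,0,4.5],
    [-5.7,1.5,0,0,4.5],
    [-5.7,1.5,0,0,4.5],
    [-5.7,1.5,0,0,4.5],
    [-5.7,1.5,0,0,4.5],
    [-5.7,1.5,0,0,4.5],
    [-5.6,1.4,0,0,4.5],
    [-3.5,0.9,0,0,4.5]
  ]
}}

```text
t: 6.45
ee_pos: [0.5452, -0.1185, 0.1519]
orientation: [[0.2, 0.98, -0.0], [0.98, -0.2, -0.0], [-0.0, -0.0, -1.0]]
ft_force: [-0.3, 0.5, -0.6]
opening: 0.0539
gripper_force: 42.2
```

Request:
{"op": "drive_tool", "data": {
  "steps": [
    [-2,0.5,0,0,4.5],
    [0,0,0,0,4.5],
    [0,0,2,0,4.5],
    [0,0,2,0,4.5],
    [0,0,2,0,4.5],
    [0,0,1,0,4.5],
    [0,0,0,0,4.5],
    [0,0,0,0,4.5],
    [0,0,0,0,4.5],
    [0,0,0,0,4.5]
  ]
}}

```text
t: 7.7
ee_pos: [0.5466, -0.1366, 0.0827]
orientation: [[0.199, 0.98, 0.001], [0.98, -0.199, -0.0], [-0.0, 0.001, -1.0]]
ft_force: [0.5, -0.0, -1.4]
opening: 0.0535
gripper_force: 42.2
```

```bash
python3 go.py .546 -.137 .062
```

```text
t 7.7 p [ 0.5466 -0.1366  0.0827] yaw y -11.5 q6 1.38 open 0.0535
[ 0.546 -0.137  0.062] -> cm [-0.05 -0.05  2.07]
```

Request:
{"op": "drive_tool", "data": {
  "steps": [
    [0,0,1,0,4.5],
    [0,0,0.6,0,4.5],
    [0,0,0.4,0,4.5],
    [0,0,0,0,4.5],
    [0,0,0,0,4.5],
    [0,0,0,0,7.5],
    [0,0,0,0,7.5],
    [0,0,0,0,7.5],
    [0,0,-2,0,7.5],
    [0,0,-3,0,7.5]
  ]
}}

```text
t: 8.95
ee_pos: [0.5459, -0.1363, 0.112]
orientation: [[0.199, 0.98, -0.002], [0.98, -0.199, 0.001], [0.0, -0.002, -1.0]]
ft_force: [-0.1, 0.0, -0.6]
opening: 0.0753
gripper_force: 0.0
```

```bash
python3 go.py .546 -.137 .15 .5205 -.415 .12  .5205 -.415 0.0 .5205 -.415 .12 .507 .001 .12 .507 .001 0
```

```text
t 8.95 p [ 0.5459 -0.1363  0.112 ] yaw y -11.5 q6 1.38 open 0.0753
[ 0.546 -0.137  0.15 ] -> cm [-0.06  0.02 -3.8 ]
[ 0.5205 -0.415   0.12  ] -> cm [-27.75   3.03   2.98]
[ 0.5205 -0.415   0.    ] -> cm [-1.0e-02  2.0e-02  1.2e+01]
[ 0.5205 -0.415   0.12  ] -> cm [ 1.0e-02 -2.0e-02 -1.2e+01]
[0.507 0.001 0.12 ] -> cm [ 4.05e+01 -9.59e+00  4.00e-02]
[0.507 0.001 0.   ] -> cm [-1.0e-02  2.0e-02  1.2e+01]
```

Request:
{"op": "drive_tool", "data": {
  "steps": [
    [0,0,-3,0,8.5],
    [-3,0.3,-0.8,0,8.5],
    [-5.5,0.6,0,0,8.5],
    [-5.5,0.6,0,0,8.5],
    [-5.5,0.6,0,0,8.5],
    [-5.3,0.6,1,0,8.5],
    [-3,0.35,2,0,8.5],
    [0,0,0,0,8.5],
    [0,0,0,0,8.5],
    [0,0,0,0,8.5]
  ]
}}

```text
t: 10.2
ee_pos: [0.5216, -0.4142, 0.1211]
orientation: [[0.198, 0.98, 0.001], [0.98, -0.198, -0.001], [-0.0, 0.001, -1.0]]
ft_force: [1.1, 0.4, 0.2]
opening: 0.0851
gripper_force: 0.0
```

Run:
```python
from m import *
from go import go
show(cam('wrist'),zmax=.1); print(); show(cam('side'),zmax=.11)
go([.5205,-.415,.12],[.5205,-.415,0.0])
```

```text
[574. 117.] 26547 [141 136 122] z0.066 rect [ 680. -389.] [ 93. 138.] 4.3 circ [ 702. -387.] 69.9
[127.  83.] 4796 [167  96 107] z0.022 rect [ 405. -308.] [ 21. 122.] 58.0 circ [ 405. -309.] 61.0
[319. 202.] 2420 [55 81 99] z0.030 rect [ 520. -414.] [59. 59.] 51.4 circ [ 520. -414.] 29.9
[402. 356.] 778 [92 41  2] z0.023 rect [ 566. -589.] [42.  6.] 8.9 circ [ 566. -587.] 21.2

[278. 191.] 1219 [36 31 30] z0.050 rect [528. 117.] [119.  90.] 78.9 circ [529. 117.] 72.8
[324. 257.] 2233 [133 104  61] z0.099 rect [ 545. -138.] [56. 53.] 68.8 circ [ 546. -137.] 28.4
[459. 321.] 3051 [200 188 165] z0.066 rect [ 709. -389.] [138. 125.] 67.3 circ [ 703. -386.] 70.1
[289. 355.] 699 [221 131 141] z0.022 rect [ 402. -306.] [ 21. 114.] 57.6 circ [ 402. -305.] 56.9
[372. 380.] 519 [ 79 101 118] z0.030 rect [ 520. -414.] [58. 59.] 25.4 circ [ 520. -413.] 30.3
t 10.3 p [ 0.5216 -0.4142  0.1212] yaw y -11.4 q6 0.97 open 0.085
[ 0.5205 -0.415   0.12  ] -> cm [-0.1  -0.09  0.12]
[ 0.5205 -0.415   0.    ] -> cm [ 1.0e-02 -1.0e-02  1.2e+01]
```

Request:
{"op": "drive_tool", "data": {
  "steps": [
    [0.02,-0.15,2,0,8.5],
    [0,0,2,0,8.5],
    [0,0,2,0,8.5],
    [0,0,2,0,8.5],
    [0,0,2,0,8.5],
    [0,0,2,0,8.5],
    [0,0,0,0,8.5],
    [0,0,0,0,5],
    [0,0,0,0,5],
    [0,0,0,0,5]
  ],
  "squeeze": 30
}}

```text
t: 11.55
ee_pos: [0.5203, -0.4148, 0.0019]
orientation: [[0.198, 0.98, 0.002], [0.98, -0.198, -0.001], [-0.001, 0.002, -1.0]]
ft_force: [-1.1, 1.3, 5.9]
opening: 0.0573
gripper_force: 32.3
```

Request:
{"op": "drive_tool", "data": {
  "steps": [
    [0,0,0,0,5],
    [0,0,-0.5,0,5],
    [0,0,-1.5,0,5],
    [0,0,-3,0,5],
    [0,0,-3,0,5],
    [0,0,-3,0,5],
    [0,0,-2,0,5],
    [0,0,0,0,5],
    [0,0,0,0,5],
    [0,0,0,0,5]
  ]
}}

```text
t: 12.8
ee_pos: [0.5193, -0.4142, 0.1292]
orientation: [[0.199, 0.98, -0.001], [0.98, -0.199, 0.001], [0.001, -0.001, -1.0]]
ft_force: [0.4, 0.3, -1.5]
opening: 0.0573
gripper_force: 32.4
```

Run:
```python
from m import *
from go import go
c=cam('wrist'); save(c,'w2'); show(cam('side'),zmax=.2)
go([.507,.001,.14],[.507,.001,0.0])
```

```text
[278. 190.] 1343 [36 31 30] z0.050 rect [530. 124.] [132.  90.] 78.9 circ [529. 124.] 78.3
[143. 198.] 365 [102  91  77] z0.198 rect [226.  53.] [71.  5.] 44.1 circ [226.  53.] 35.4
[323. 257.] 2236 [133 104  61] z0.099 rect [ 546. -138.] [56. 54.] 45.0 circ [ 545. -137.] 28.9
[434. 331.] 4618 [159 155 142] z0.190 rect [ 519. -419.] [ 29. 123.] 75.9 circ [ 517. -426.] 61.8
[289. 355.] 697 [221 131 141] z0.021 rect [ 404. -307.] [ 20. 120.] 58.6 circ [ 404. -307.] 60.0
t 12.9 p [ 0.5194 -0.4143  0.1294] yaw y -11.5 q6 0.97 open 0.0575
[0.507 0.001 0.14 ] -> cm [40.46 -9.47 -1.02]
[0.507 0.001 0.   ] -> cm [-1.0e-02  2.0e-02  1.4e+01]
```

View pics/w2.png

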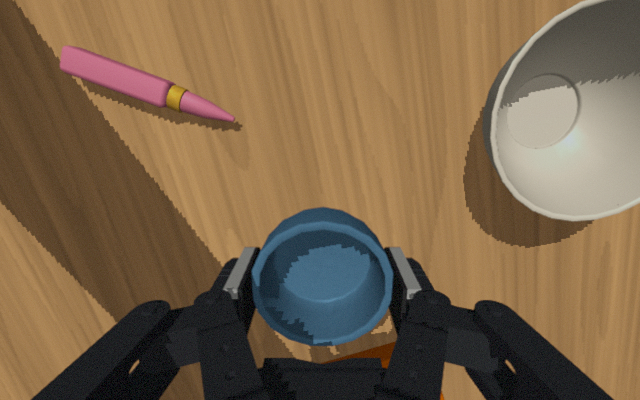

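The wrist view shows the dish gripped level at (322,278). I carry it higher, over the tin.

Request:
{"op": "drive_tool", "data": {
  "steps": [
    [2.5,-0.6,-2,0,5],
    [4.5,-1.05,0,0,5],
    [5,-1.17,0,0,5],
    [5,-1.17,0,0,5],
    [5,-1.17,0,0,5],
    [5,-1.17,0,0,5],
    [5,-1.17,0,0,5],
    [4.5,-1.05,0,0,5],
    [4,-0.92,0,0,5],
    [0,0,2,0,5]
  ]
}}

```text
t: 14.15
ee_pos: [0.5073, 0.0044, 0.1322]
orientation: [[0.195, 0.981, 0.004], [0.981, -0.195, 0.0], [0.001, 0.004, -1.0]]
ft_force: [-0.5, -0.4, -1.0]
opening: 0.0573
gripper_force: 32.5
```

Request:
{"op": "drive_tool", "data": {
  "steps": [
    [0,0,2,0,5],
    [0,0,2,0,5],
    [0,0,2,0,5],
    [0,0,2,0,5],
    [0,0,1.5,0,5],
    [0,0,1,0,5],
    [0,0,0,0,5],
    [0,0,0,0,5],
    [0,0,0,0,5],
    [0,0,0,0,5]
  ]
}}

```text
t: 15.4
ee_pos: [0.5075, 0.0012, 0.0256]
orientation: [[0.199, 0.98, 0.001], [0.98, -0.199, -0.0], [0.0, 0.001, -1.0]]
ft_force: [-0.0, 0.2, -0.8]
opening: 0.0573
gripper_force: 32.4
```

Run:
```python
from m import *
from go import go
show(cam('side'),zmax=.045)
go([.507,.001,.002])
```

```text
[310. 127.] 276 [87 80 74] z0.043 rect [701. 348.] [33. 78.] 21.2 circ [700. 347.] 41.9
[401. 154.] 738 [148 125 105] z0.044 rect [899. 102.] [ 96. 204.] 36.3 circ [862.  75.] 102.1
[397. 182.] 661 [161 147 135] z0.038 rect [815.  37.] [101. 217.] 37.7 circ [856.  68.] 108.3
[322. 166.] 137 [149 142 126] z0.044 rect [668. 157.] [12. 38.] 69.0 circ [671. 162.] 19.2
[351. 206.] 198 [164  89  50] z0.017 rect [681.  -2.] [62. 62.] 76.0 circ [680.  -1.] 33.2
[286. 215.] 225 [51 76 94] z0.044 rect [514.  19.] [18. 48.] 68.4 circ [511.  11.] 24.2
[394. 218.] 208 [ 37 133 119] z0.017 rect [759. -82.] [65. 59.] 60.3 circ [760. -82.] 33.0
[286. 226.] 93 [62 71 78] z0.045 rect [498. -16.] [19. 60.] 71.8 circ [500.  -8.] 29.9
[424. 243.] 237 [208 113 123] z0.016 rect [ 783. -177.] [64. 63.] 63.8 circ [ 782. -177.] 33.5
[385. 261.] 464 [168  61  39] z0.023 rect [ 674. -182.] [ 21. 113.] 14.8 circ [ 672. -183.] 56.5
[327. 276.] 408 [63 37 21] z0.043 rect [ 538. -181.] [ 4. 91.] 81.7 circ [ 538. -181.] 45.4
[453. 323.] 2168 [188 176 154] z0.043 rect [ 716. -378.] [ 91. 118.] 32.7 circ [ 706. -385.] 60.0
[289. 355.] 697 [195 110 121] z0.022 rect [ 403. -307.] [ 21. 117.] 57.9 circ [ 405. -305.] 58.7
t 15.45 p [0.5075 0.0011 0.0256] yaw y -11.5 q6 1.61 open 0.0576
[0.507 0.001 0.002] -> cm [-0.02 -0.04  2.36]
```

Request:
{"op": "drive_tool", "data": {
  "steps": [
    [0,0,1.2,0,5],
    [0,0,0.8,0,5],
    [0,0,0.45,0,5],
    [0,0,0,0,5],
    [0,0,0,0,5],
    [0,0,0,0,8.3],
    [0,0,0,0,8.3],
    [0,0,0,0,8.3],
    [0,0,-2,0,8.3],
    [0,0,-3,0,8.3]
  ]
}}

```text
t: 16.7
ee_pos: [0.5066, 0.0013, 0.0505]
orientation: [[0.199, 0.98, -0.002], [0.98, -0.199, 0.0], [-0.0, -0.002, -1.0]]
ft_force: [0.4, -0.2, 0.4]
opening: 0.0834
gripper_force: 0.0
```

Run:
```python
from m import *
from go import go
go([.507,.001,.15],[.674,-.177,.12],[.674,-.177,.0])
c=cam('side'); save(c,'s3')
show(c,zmax=.045)
f=c['frame'].astype(int); hsv=cv2.cvtColor(c['frame'],cv2.COLOR_RGB2HSV)
roi=np.zeros(f.shape[:2],bool); roi[235:290,355:415]=1
P=pts(c)
m=roi&(P[...,2]>.006); q=P[m]; d=q[:,:2]-q[:,:2].mean(0); u=np.linalg.svd(d,full_matrices=0)[2][0]; u*=np.sign(u[1])
red=roi&(f[...,0]>90)&(f[...,1]<60)&(f[...,2]<60)&(P[...,2]>.015); k=P[red]; s=k[:,:2]@u; sa=q[:,:2]@u
print('axis',np.degrees(np.arctan2(u[1],u[0])),'red',np.percentile(s,[1,99]),'all',sa.min(),sa.max(),'top mean',k[:,:2].mean(0),len(k))
n=np.array([-u[1],u[0]]); t=k[:,:2]@n; print('lat',np.percentile(t,[2,98]),'n',n)
```

```text
t 16.7 p [0.5066 0.0013 0.0505] yaw y -11.5 q6 1.61 open 0.0834
[0.507 0.001 0.15 ] -> cm [-0.02  0.02 -9.95]
[ 0.674 -0.177  0.12 ] -> cm [-14.13  19.91   2.96]
[ 0.674 -0.177  0.   ] -> cm [ 0.    0.03 12.  ]
[310. 127.] 285 [85 79 73] z0.043 rect [702. 344.] [35. 74.] 21.2 circ [703. 345.] 38.5
[401. 154.] 740 [148 125 105] z0.044 rect [897. 102.] [ 94. 205.] 36.5 circ [861.  75.] 102.5
[397. 182.] 662 [161 147 135] z0.037 rect [816.  37.] [102. 217.] 37.8 circ [856.  68.] 108.3
[322. 166.] 140 [149 142 126] z0.044 rect [668. 154.] [15. 39.] 74.6 circ [670. 162.] 19.4
[283. 204.] 313 [20 17 18] z0.043 rect [521.  63.] [ 6. 76.] 79.7 circ [521.  62.] 38.0
[351. 206.] 189 [165  90  50] z0.016 rect [680.  -2.] [63. 62.] 42.9 circ [679.  -1.] 33.2
[394. 218.] 197 [ 39 132 118] z0.016 rect [759. -83.] [65. 59.] 60.5 circ [760. -83.] 32.7
[286. 223.] 356 [63 82 97] z0.030 rect [507.   1.] [58. 60.] 30.6 circ [507.   2.] 30.9
[424. 243.] 250 [207 113 123] z0.017 rect [ 783. -177.] [65. 62.] 55.2 circ [ 782. -178.] 33.9
[385. 261.] 461 [168  60  39] z0.023 rect [ 674. -179.] [ 21. 120.] 13.5 circ [ 671. -179.] 60.0
[327. 276.] 413 [63 37 21] z0.044 rect [ 537. -181.] [ 3. 89.] 81.9 circ [ 537. -181.] 44.4
[453. 324.] 2155 [188 176 154] z0.043 rect [ 717. -377.] [ 91. 118.] 32.1 circ [ 705. -385.] 59.9
[289. 355.] 697 [204 117 125] z0.022 rect [ 403. -307.] [ 20. 118.] 57.6 circ [ 403. -307.] 59.0
axis 53.150373175692366 red [0.2179087  0.27048426] all -0.3210583550392345 0.34652554307621386 top mean [ 0.67410056 -0.20608333] 235
lat [-0.69234085 -0.63372462] n [-0.80021223  0.59971693]
```

Request:
{"op": "drive_tool", "data": {
  "steps": [
    [0,0,-5,0,8.3],
    [-1.4,2,-4,0,6],
    [-3.2,4.5,-1,0,6],
    [-3.5,4.9,0,0,6],
    [-3.5,4.9,0,0,6],
    [-2.6,3.4,0,0,6],
    [0,0,0,-0.15,6],
    [0,0,0,-0.15,6],
    [0,0,0,-0.136,6],
    [0,0,0,0,6]
  ]
}}

```text
t: 18.0
ee_pos: [0.6722, -0.1771, 0.1503]
orientation: [[-0.233, 0.973, -0.0], [0.973, 0.233, 0.0], [0.0, -0.0, -1.0]]
ft_force: [0.1, -0.2, 0.0]
opening: 0.0602
gripper_force: 0.0
```

Run:
```python
from m import *
from go import go
c=cam('wrist'); save(c,'w3'); show(c,zmax=.1)
P=pts(c); f=c['frame'].astype(int)
red=((f[...,0]>80)&(f[...,1]<70)&(f[...,2]<70)&(f[...,0]>2*f[...,1])&(P[...,2]>.017)&(P[...,2]<.03)).astype(np.uint8)
n,l,s,ce=cv2.connectedComponentsWithStats(red); i=1+s[1:,4].argmax(); k=P[l==i]
re=cv2.minAreaRect((k[:,:2]*1000).astype(np.float32)); print(ce[i],s[i],re)
go([.672,-.179,.0])
```

```text
[387.   6.] 350 [146  79  41] z0.016 rect [688. -29.] [43.  9.] 14.9 circ [687. -25.] 21.6
[573.  34.] 3632 [131 125 119] z0.052 rect [827. -18.] [79. 24.] 1.4 circ [827. -19.] 40.8
[164. 101.] 20653 [97 88 51] z0.099 rect [ 547. -138.] [55. 55.] 5.2 circ [ 547. -138.] 27.8
[457. 100.] 1813 [  9 109 102] z0.016 rect [760. -83.] [63. 63.] 15.5 circ [760. -83.] 32.0
[323. 185.] 2734 [140  54  37] z0.022 rect [ 675. -180.] [ 20. 117.] 13.4 circ [ 672. -181.] 58.6
[441. 214.] 1438 [163  91 108] z0.016 rect [ 782. -179.] [63. 63.] 40.4 circ [ 782. -179.] 32.0
[ 33. 256.] 2121 [138  79  83] z0.022 rect [ 421. -315.] [21. 82.] 60.0 circ [ 423. -312.] 41.3
[303. 352.] 1480 [77 74 65] z0.066 rect [ 683. -326.] [71. 12.] 19.3 circ [ 685. -332.] 35.5
[323.80840046 207.87744534] [ 313  167   22   84 1738] ((679.6038818359375, -198.99862670898438), (18.704191207885742, 78.79558563232422), 14.158547401428223)
t 18.05 p [ 0.6721 -0.1771  0.1504] yaw y 13.4 q6 0.96 open 0.06
[ 0.672 -0.179  0.   ] -> cm [-0.18 -0.05 15.04]
```

View pics/w3.png

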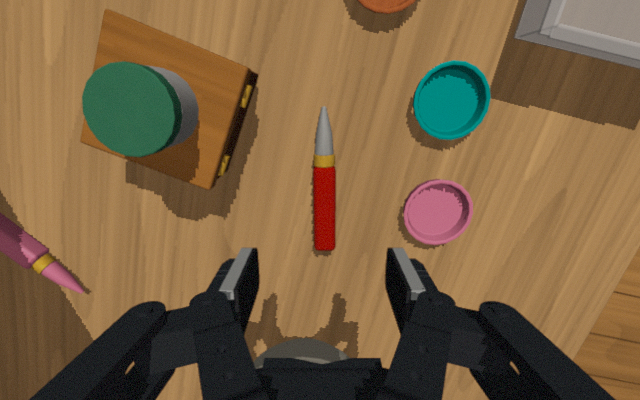

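The wrist view shows the red dibber at (324,178), parallel to the fingers' pads and clear of the pink saucer (438,212). I grip it at its origin.

Request:
{"op": "drive_tool", "data": {
  "steps": [
    [0.2,0.2,2.5,0,6],
    [0,0,2.5,0,6],
    [0,0,2.5,0,6],
    [0,0,2.5,0,6],
    [0,0,2.5,0,6],
    [0,0,1.5,0,6],
    [0,0,0.6,0,6],
    [0,0,0,0,1],
    [0,0,0,0,1],
    [0,0,0,0,1]
  ],
  "squeeze": 60
}}

```text
t: 19.3
ee_pos: [0.6742, -0.1749, 0.006]
orientation: [[-0.234, 0.972, 0.002], [0.972, 0.234, -0.001], [-0.001, 0.002, -1.0]]
ft_force: [-0.2, 0.7, 5.6]
opening: 0.0187
gripper_force: 59.6
```

Request:
{"op": "drive_tool", "data": {
  "steps": [
    [0,0,0,0,1],
    [0,0,0,0,1],
    [0,0,-0.5,0,1],
    [0,0,-1.5,0,1],
    [0,0,-3,0,1],
    [0,0,-3,0,1],
    [0,0,-3,0,1],
    [0,0,-3,0,1],
    [0,0,0,0,1],
    [0,0,0,0,1]
  ]
}}

```text
t: 20.55
ee_pos: [0.6733, -0.1746, 0.1446]
orientation: [[-0.234, 0.972, -0.0], [0.972, 0.234, 0.0], [0.0, -0.0, -1.0]]
ft_force: [0.4, -0.5, -1.1]
opening: 0.0186
gripper_force: 58.9
```

Request:
{"op": "drive_tool", "data": {
  "steps": [
    [0,0,0,0.14,1],
    [0,0,0,0.15,1],
    [0,0,0,0.146,1],
    [0,0,-1.5,0,1],
    [0,0,0,0,1],
    [0,0,0,0,1],
    [0,0,0,0,1],
    [0,0,0,0,1],
    [0,0,0,0,1],
    [0,0,0,0,1]
  ]
}}

```text
t: 21.8
ee_pos: [0.6736, -0.1747, 0.1597]
orientation: [[0.199, 0.98, -0.0], [0.98, -0.199, -0.0], [-0.0, -0.0, -1.0]]
ft_force: [-0.1, 0.3, -0.2]
opening: 0.0189
gripper_force: 58.8
```

Run:
```python
from m import *
from go import go
c=cam('wrist'); save(c,'w4')
d=np.load('side0.npz'); cs={k:d[k] for k in d.files}
for c in (cs,cam('side')):
  P=pts(c); m=(P[...,2]>.044)&(P[...,2]<.054)&(abs(P[...,0]-.531)<.1)&(abs(P[...,1]-.124)<.1)
  print('tray',cv2.minAreaRect((P[m][:,:2]*1000).astype(np.float32)))
y=np.array([.196,.981]); x=np.array([.981,-.196]); o=np.array([.5315,.1245])-.087*x
print(o); go([*o,.16],[*o,.0])
```

```text
tray ((530.0234985351562, 124.7574462890625), (136.97564697265625, 89.67855834960938), 78.98677825927734)
tray ((530.05029296875, 124.79732513427734), (135.18858337402344, 89.748291015625), 78.96223449707031)
[0.446153 0.141552]
t 21.9 p [ 0.6736 -0.1747  0.1597] yaw y -11.5 q6 1.4 open 0.0184
[0.446153 0.141552 0.16    ] -> cm [ 2.648e+01 -2.857e+01 -2.000e-02]
[0.446153 0.141552 0.      ] -> cm [-0.  0. 16.]
```

View pics/w4.png

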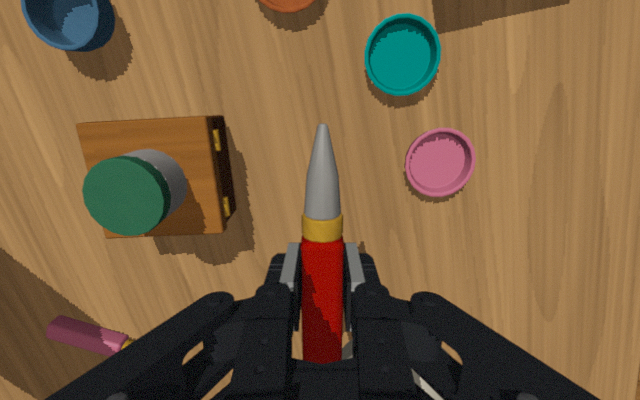

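The dibber is held straight at (322,245), with the ferrule just past the pads. I carry it to the near side of the tray.

Request:
{"op": "drive_tool", "data": {
  "steps": [
    [1.5,-1.6,0,0,1],
    [3,-3.3,0,0,1],
    [3.6,-3.9,0,0,1],
    [3.6,-3.9,0,0,1],
    [3.6,-3.9,0,0,1],
    [3.6,-3.9,0,0,1],
    [3.6,-3.9,0,0,1],
    [2.5,-2.7,0,0,1],
    [1.48,-1.47,0,0,1],
    [0,0,0,0,1]
  ]
}}

```text
t: 23.15
ee_pos: [0.4456, 0.1425, 0.1602]
orientation: [[0.196, 0.981, 0.001], [0.981, -0.196, 0.0], [0.0, 0.001, -1.0]]
ft_force: [0.0, -0.1, -0.9]
opening: 0.0186
gripper_force: 58.9
```

Request:
{"op": "drive_tool", "data": {
  "steps": [
    [0,0,2,0,1],
    [0,0,2.5,0,1],
    [0,0,2.5,0,1],
    [0,0,2.5,0,1],
    [0,0,2,0,1],
    [0,0,1.5,0,1],
    [0,0,0.5,0,1],
    [0,0,0,0,1],
    [0,0,0,0,1],
    [0,0,0,0,1]
  ]
}}

```text
t: 24.4
ee_pos: [0.4466, 0.1416, 0.0253]
orientation: [[0.199, 0.98, 0.001], [0.98, -0.199, 0.0], [0.0, 0.001, -1.0]]
ft_force: [0.8, 0.4, -0.6]
opening: 0.0183
gripper_force: 58.9
```

Run:
```python
from m import *
from go import go
show(cam('scene'),zmax=.045)
go([.446,.1416,.0048])
```

```text
[332. 160.] 219 [122  69  53] z0.044 rect [451. 121.] [ 48. 110.] 5.7 circ [468. 122.] 55.2
[459. 174.] 442 [99 89 82] z0.042 rect [695. 368.] [ 34. 130.] 22.2 circ [699. 370.] 66.1
[350. 167.] 545 [46 34 26] z0.044 rect [526. 130.] [114.  71.] 78.6 circ [527. 129.] 66.8
[351. 181.] 680 [48 36 26] z0.044 rect [561. 100.] [148.  65.] 48.8 circ [537. 122.] 74.0
[308. 187.] 336 [65 74 86] z0.028 rect [508.   3.] [57. 62.] 61.1 circ [509.   2.] 31.7
[400. 194.] 213 [141 133 119] z0.044 rect [684. 160.] [41. 19.] 42.8 circ [678. 167.] 20.7
[176. 210.] 290 [136  75  81] z0.021 rect [ 407. -308.] [ 20. 118.] 57.8 circ [ 405. -312.] 59.3
[269. 219.] 663 [79 52 30] z0.044 rect [ 573. -162.] [125.  62.] 40.1 circ [ 554. -140.] 62.7
[433. 227.] 1291 [146 124 106] z0.044 rect [813.  98.] [203.  94.] 58.0 circ [853.  73.] 101.5
[349. 221.] 215 [143  80  48] z0.015 rect [682.  -4.] [61. 62.] 50.0 circ [682.  -3.] 32.1
[424. 264.] 1252 [154 141 134] z0.038 rect [899.  41.] [215. 103.] 57.0 circ [858.  67.] 107.6
[342. 253.] 272 [ 58 121 110] z0.015 rect [762. -83.] [63. 61.] 54.1 circ [761. -83.] 32.2
[180. 286.] 2061 [186 174 155] z0.044 rect [ 677. -382.] [117.  70.] 81.1 circ [ 699. -386.] 59.2
[310. 278.] 315 [189 101 115] z0.015 rect [ 783. -178.] [61. 63.] 85.7 circ [ 783. -179.] 32.0
[ 40. 304.] 230 [176  81   6] z0.023 rect [ 535. -592.] [111.  16.] 0.1 circ [ 535. -595.] 55.8
[187. 315.] 282 [121 110  96] z0.044 rect [ 750. -396.] [108.  33.] 78.9 circ [ 734. -393.] 53.8
t 24.45 p [0.4465 0.1416 0.0252] yaw y -11.5 q6 1.9 open 0.0183
[0.446  0.1416 0.0048] -> cm [-0.01 -0.05  2.04]
```

Request:
{"op": "drive_tool", "data": {
  "steps": [
    [0,0,1,0,1],
    [0,0,0.7,0,1],
    [0,0,0.3,0,1],
    [0,0,0,0,1],
    [0,0,0,0,1],
    [0,0,0,0,3.4],
    [0,0,0,0,3.4],
    [0,0,0,0,3.4],
    [0,0,-2.5,0,3.4],
    [0,0,-3.5,0,3.4]
  ]
}}

```text
t: 25.7
ee_pos: [0.4455, 0.1415, 0.0645]
orientation: [[0.199, 0.98, -0.003], [0.98, -0.199, -0.0], [-0.001, -0.003, -1.0]]
ft_force: [0.3, 0.1, -0.5]
opening: 0.0339
gripper_force: 0.0
```

Request:
{"op": "drive_tool", "data": {
  "steps": [
    [0,0,-4,0,3.4],
    [0,0,-4,0,3.4],
    [0,0,0,0,8.5],
    [0,0,0,0,8.5],
    [0,0,0,0,8.5],
    [0,0,0,0,8.5],
    [0,0,0,0,8.5],
    [0,0,0,0,8.5],
    [0,0,0,0,8.5],
    [0,0,0,0,8.5]
  ]
}}

```text
t: 26.95
ee_pos: [0.4462, 0.1416, 0.1448]
orientation: [[0.199, 0.98, 0.0], [0.98, -0.199, -0.0], [-0.0, 0.0, -1.0]]
ft_force: [-0.7, 0.0, 0.0]
opening: 0.0849
gripper_force: 0.0
```

Run:
```python
from m import *
from go import go
c=cam('wrist'); show(c,zmax=.06); save(c,'w5')
go([.681,-.0025,.12],[.681,-.0025,-.001],[.681,-.0025,.14],[.5567,.25,.14])
```

```text
[590. 100.] 2519 [122 123 114] z0.059 rect [659. 172.] [43. 18.] 78.7 circ [667. 171.] 21.5
[627. 104.] 1299 [132 121 103] z0.055 rect [668. 169.] [29. 40.] 4.0 circ [674. 170.] 20.1
[321. 189.] 2860 [155  62  43] z0.022 rect [446. 138.] [119.  20.] 78.2 circ [446. 137.] 59.6
[434. 191.] 14116 [22 20 22] z0.050 rect [531. 124.] [132.  91.] 78.8 circ [531. 125.] 79.2
[588. 280.] 1655 [137  75  40] z0.016 rect [681.  -3.] [62. 64.] 51.6 circ [681.  -3.] 32.8
[403. 315.] 1568 [49 73 90] z0.030 rect [498.  -0.] [40. 61.] 11.3 circ [508.   2.] 30.6
[633. 332.] 373 [ 3 94 89] z0.016 rect [734. -84.] [14. 45.] 6.1 circ [739. -83.] 22.5
[504. 392.] 435 [95 59 30] z0.049 rect [581. -94.] [ 3. 34.] 81.3 circ [581. -95.] 16.9
t 27.0 p [0.4462 0.1416 0.1448] yaw y -11.5 q6 1.9 open 0.0848
[ 0.681  -0.0025  0.12  ] -> cm [-9.46 25.87  2.48]
[ 0.681  -0.0025 -0.001 ] -> cm [ 0.  -0.  12.1]
[ 0.681  -0.0025  0.14  ] -> cm [ -0.    0.  -14.1]
[0.5567 0.25   0.14  ] -> cm [ 22.28 -17.2   -0.  ]
```

View pics/w5.png

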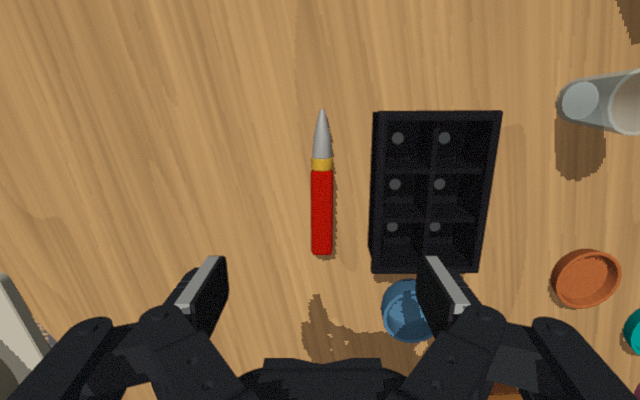

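The dibber lies at (321,190), parallel to the tray's near edge. The saucer is next, at (588,280).

Request:
{"op": "drive_tool", "data": {
  "steps": [
    [-0.8,2.2,0,0,8.5],
    [-1.7,4.6,0,0,8.5],
    [-1.9,5.2,0,0,8.5],
    [-1.9,5.2,0,0,8.5],
    [-1.9,5.2,0,0,8.5],
    [-1.26,3.47,2,0,8.5],
    [0,0,2,0,8.5],
    [0,0,2,0,8.5],
    [0,0,0,0,8.5],
    [0,0,0,0,8.5]
  ]
}}

```text
t: 28.25
ee_pos: [0.6817, -0.0031, 0.0854]
orientation: [[0.199, 0.98, 0.001], [0.98, -0.199, -0.0], [-0.0, 0.001, -1.0]]
ft_force: [0.3, -0.4, 0.1]
opening: 0.0848
gripper_force: 0.0
```

Run:
```python
from m import *
from go import go
c=cam('wrist'); show(c,zmax=.04)
go([.681,-.003,-.001])
```

```text
[20.  7.] 563 [7 8 8] z0.034 rect [538. 152.] [8. 3.] 88.2 circ [538. 152.] 3.9
[100.  82.] 5936 [8 8 8] z0.039 rect [569. 100.] [94.  3.] 78.8 circ [568. 100.] 46.9
[482.  99.] 4108 [112 106 101] z0.032 rect [794.  41.] [  2. 126.] 2.2 circ [794.  41.] 62.9
[29. 58.] 3451 [7 7 8] z0.039 rect [539. 129.] [47. 23.] 41.6 circ [546. 121.] 23.5
[ 48. 136.] 2875 [8 8 9] z0.039 rect [528.  76.] [24. 47.] 25.8 circ [538.  81.] 23.5
[  7. 144.] 811 [8 8 9] z0.037 rect [504.  69.] [ 1. 20.] 78.6 circ [504.  69.] 9.8
[580. 186.] 2621 [129 119 109] z0.039 rect [845. -18.] [77.  2.] 1.3 circ [845. -19.] 38.3
[319. 212.] 2282 [133  72  38] z0.016 rect [681.  -3.] [63. 62.] 80.0 circ [681.  -3.] 31.7
[ 78. 251.] 5070 [40 63 78] z0.029 rect [508.   2.] [60. 59.] 34.8 circ [508.   2.] 30.5
[442. 276.] 1315 [ 8 98 91] z0.016 rect [759. -78.] [63. 55.] 13.8 circ [760. -83.] 32.3
[234. 349.] 1144 [52 29 16] z0.038 rect [ 596. -103.] [10. 20.] 34.0 circ [ 592. -106.] 10.0
[499. 391.] 255 [166  91 110] z0.016 rect [ 800. -200.] [24.  8.] 39.9 circ [ 799. -199.] 11.8
t 28.3 p [ 0.6817 -0.0029  0.0857] yaw y -11.5 q6 1.64 open 0.0851
[ 0.681 -0.003 -0.001] -> cm [-0.02 -0.08  8.67]
```

Request:
{"op": "drive_tool", "data": {
  "steps": [
    [0,-0.06,2,0,8.5],
    [0,0,2,0,8.5],
    [0,0,2,0,8.5],
    [0,0,1.6,0,8.5],
    [0,0,1.05,0,8.5],
    [0,0,0,0,8.5],
    [0,0,0,0,5.2],
    [0,0,0,0,5.2],
    [0,0,0,0,5.2],
    [0,0,0,0,5.2]
  ],
  "squeeze": 30
}}

```text
t: 29.55
ee_pos: [0.6809, -0.0025, -0.0002]
orientation: [[0.199, 0.98, 0.002], [0.98, -0.199, -0.0], [0.0, 0.002, -1.0]]
ft_force: [-2.0, 0.2, 5.3]
opening: 0.061
gripper_force: 31.4
```

Request:
{"op": "drive_tool", "data": {
  "steps": [
    [0,0,0,0,5.2],
    [0,0,-0.5,0,5.2],
    [0,0,-1.5,0,5.2],
    [0,0,-3,0,5.2],
    [0,0,-3,0,5.2],
    [0,0,-3,0,5.2],
    [0,0,-2,0,5.2],
    [0,0,0,0,5.2],
    [0,0,0,0,5.2],
    [0,0,0,0,5.2]
  ]
}}

```text
t: 30.8
ee_pos: [0.6799, -0.0024, 0.1272]
orientation: [[0.199, 0.98, -0.002], [0.98, -0.199, 0.0], [-0.0, -0.002, -1.0]]
ft_force: [-0.5, -0.6, 0.1]
opening: 0.0606
gripper_force: 32.7
```

Run:
```python
from m import *
from go import go
c=cam('wrist'); save(c,'w6')
go([.5565,.2502,.13],[.5565,.2502,.0])
```

```text
t 30.85 p [ 0.68   -0.0023  0.1272] yaw y -11.5 q6 1.64 open 0.0608
[0.5565 0.2502 0.13  ] -> cm [ 22.3  -17.12  -0.25]
[0.5565 0.2502 0.    ] -> cm [ 0.    0.02 13.  ]
```

View pics/w6.png

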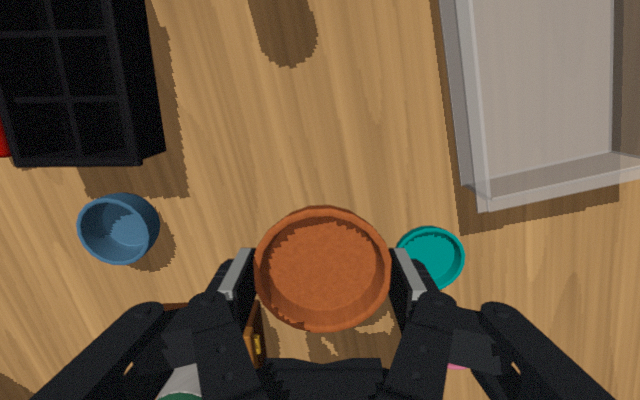

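The saucer is held level at (322,268). I carry it to the tray's far end.

Request:
{"op": "drive_tool", "data": {
  "steps": [
    [1.3,-1,0,0,5.2],
    [2.5,-1.9,0,0,5.2],
    [3.5,-2.7,0,0,5.2],
    [3.7,-2.85,0,0,5.2],
    [3.7,-2.85,0,0,5.2],
    [3.7,-2.85,0,0,5.2],
    [2.5,-1.9,0,0,5.2],
    [1.4,-1.07,0,0,5.2],
    [0,0,2,0,5.2],
    [0,0,2,0,5.2]
  ]
}}

```text
t: 32.1
ee_pos: [0.5567, 0.2505, 0.0879]
orientation: [[0.198, 0.98, 0.001], [0.98, -0.198, 0.0], [0.0, 0.001, -1.0]]
ft_force: [-0.4, -0.0, -1.0]
opening: 0.061
gripper_force: 32.7
```

Request:
{"op": "drive_tool", "data": {
  "steps": [
    [0,0,2,0,5.2],
    [0,0,2,0,5.2],
    [0,0,2,0,5.2],
    [0,0,1,0,5.2],
    [0,0,0.5,0,5.2],
    [0,0,0,0,5.2],
    [0,0,0,0,5.2],
    [0,0,0,0,5.2],
    [0,0,0,0,5.2],
    [0,0,0,0,5.2]
  ]
}}

```text
t: 33.35
ee_pos: [0.557, 0.2502, 0.0134]
orientation: [[0.199, 0.98, 0.0], [0.98, -0.199, 0.0], [0.0, 0.0, -1.0]]
ft_force: [1.0, -0.1, -1.6]
opening: 0.0611
gripper_force: 32.7
```

```bash
python3 go.py .5565 .2502 -.001
```

```text
t 33.35 p [0.557  0.2502 0.0134] yaw y -11.5 q6 2.06 open 0.0611
[ 0.5565  0.2502 -0.001 ] -> cm [-0.01 -0.04  1.44]
```

Request:
{"op": "drive_tool", "data": {
  "steps": [
    [0,0,0.8,0,5.2],
    [0,0,0.4,0,5.2],
    [0,0,0.25,0,5.2],
    [0,0,0,0,5.2],
    [0,0,0,0,5.2],
    [0,0,0,0,8.3],
    [0,0,0,0,8.3],
    [0,0,0,0,8.3],
    [0,0,-2,0,8.3],
    [0,0,-4,0,8.3]
  ]
}}

```text
t: 34.6
ee_pos: [0.5559, 0.2498, 0.0577]
orientation: [[0.199, 0.98, -0.004], [0.98, -0.199, -0.001], [-0.002, -0.003, -1.0]]
ft_force: [0.5, 0.6, 0.1]
opening: 0.0831
gripper_force: 0.0
```

Request:
{"op": "drive_tool", "data": {
  "steps": [
    [0,0,-5,0,8.5],
    [0,0,-3,0,8.5],
    [0,0,0,0,8.5],
    [0,0,0,0,8.5],
    [0,0,0,0,8.5],
    [0,0,0,0,8.5],
    [0,0,0,0,8.5],
    [0,0,0,0,8.5],
    [0,0,0,0,8.5],
    [0,0,0,0,8.5]
  ]
}}

```text
t: 35.85
ee_pos: [0.5569, 0.2502, 0.1388]
orientation: [[0.199, 0.98, 0.0], [0.98, -0.199, 0.0], [0.0, 0.0, -1.0]]
ft_force: [0.4, -0.4, -0.0]
opening: 0.085
gripper_force: 0.0
```

Run:
```python
from m import *
from go import go
c=cam('wrist'); show(c,zmax=.07)
go([.6745,.170,.14],[.6745,.170,.028])
```

```text
[497.  37.] 5858 [52 52 52] z0.061 rect [707. 329.] [11.  6.] 87.0 circ [709. 329.] 5.6
[321. 191.] 1518 [139  76  40] z0.016 rect [557. 250.] [63. 62.] 79.4 circ [557. 250.] 31.7
[612. 297.] 6529 [129 122 117] z0.052 rect [790.  93.] [144.  18.] 89.9 circ [795.  93.] 71.9
[480. 261.] 3743 [124 121 110] z0.062 rect [676. 171.] [41. 47.] 27.4 circ [674. 170.] 23.5
[319. 306.] 9807 [16 15 17] z0.050 rect [534. 143.] [97. 90.] 78.9 circ [535. 147.] 61.8
[235. 322.] 2001 [126  39  26] z0.022 rect [446. 137.] [118.  21.] 78.6 circ [447. 137.] 59.1
t 35.9 p [0.5569 0.2502 0.1388] yaw y -11.5 q6 2.06 open 0.0845
[0.6745 0.17   0.14  ] -> cm [-5.52 13.12 -0.12]
[0.6745 0.17   0.028 ] -> cm [-0.  -0.  11.2]
```

Request:
{"op": "drive_tool", "data": {
  "steps": [
    [-0.8,1.9,0,0,8.5],
    [-1.6,3.8,0,0,8.5],
    [-1.8,4.3,0,0,8.5],
    [-1.32,3.12,0,0,8.5],
    [0,0,0,0,8.5],
    [0,0,0,0,8.5],
    [0,0,0,0,8.5],
    [0,0,0,0,8.5],
    [0,0,0,0,8.5],
    [0,0,0,0,8.5]
  ]
}}

```text
t: 37.15
ee_pos: [0.6744, 0.1702, 0.1389]
orientation: [[0.198, 0.98, 0.0], [0.98, -0.198, 0.0], [0.0, 0.0, -1.0]]
ft_force: [0.3, 0.6, 0.1]
opening: 0.0849
gripper_force: 0.0
```

Run:
```python
from m import *
from go import go
c=cam('wrist'); show(c,zmax=.066); save(c,'w7')
go([.6745,.170,.028])
```

```text
[322.   2.] 66 [52 51 49] z0.024 rect [702. 307.] [2. 4.] 80.6 circ [703. 308.] 2.1
[154. 122.] 1921 [127  69  37] z0.016 rect [558. 250.] [62. 63.] 82.0 circ [558. 249.] 32.0
[575. 236.] 15814 [128 118 107] z0.052 rect [852.  69.] [133. 199.] 4.1 circ [854.  70.] 117.2
[320. 204.] 2694 [129 125 112] z0.062 rect [674. 170.] [45. 45.] 40.3 circ [674. 170.] 22.8
[139. 251.] 13321 [39 22 21] z0.049 rect [533. 137.] [107.  91.] 78.9 circ [534. 138.] 68.4
[222. 326.] 559 [19 17 17] z0.050 rect [560.  69.] [33. 12.] 77.1 circ [564.  68.] 16.7
t 37.2 p [0.6744 0.1702 0.1389] yaw y -11.4 q6 1.9 open 0.085
[0.6745 0.17   0.028 ] -> cm [-1.000e-02  1.000e-02  1.109e+01]
```

View pics/w7.png

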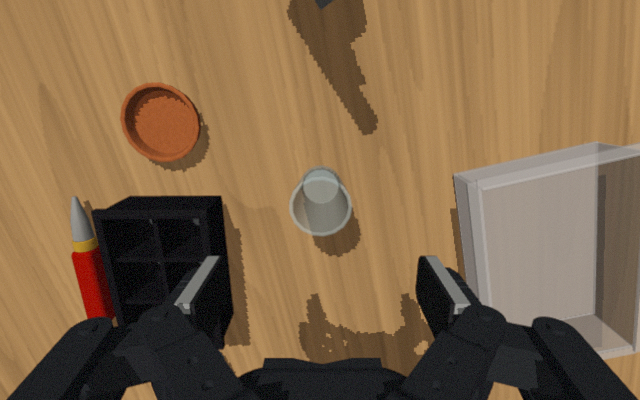

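The wrist view shows the glass at (320,204), centred between the fingers. I descend and grip.

Request:
{"op": "drive_tool", "data": {
  "steps": [
    [0,0,2,0,8.5],
    [0,0,2.5,0,8.5],
    [0,0,2.5,0,8.5],
    [0,0,2.5,0,8.5],
    [0,0,1.5,0,8.5],
    [0,0,0,0,8.5],
    [0,0,0,0,3.5],
    [0,0,0,0,3.5],
    [0,0,0,0,3.5],
    [0,0,0,0,3.5]
  ],
  "squeeze": 30
}}

```text
t: 38.45
ee_pos: [0.6749, 0.1702, 0.0301]
orientation: [[0.199, 0.98, 0.002], [0.98, -0.199, 0.0], [0.001, 0.001, -1.0]]
ft_force: [-1.7, -0.0, 6.7]
opening: 0.0445
gripper_force: 30.1
```

Request:
{"op": "drive_tool", "data": {
  "steps": [
    [0,0,0,0,3.5],
    [0,0,-0.5,0,3.5],
    [0,0,-1.5,0,3.5],
    [0,0,-3,0,3.5],
    [0,0,-3,0,3.5],
    [0,0,-3,0,3.5],
    [0,0,0,0,3.5],
    [0,0,0,0,3.5],
    [0,0,0,0,3.5],
    [0,0,0,0,3.5]
  ]
}}

```text
t: 39.7
ee_pos: [0.6742, 0.1699, 0.1378]
orientation: [[0.199, 0.98, -0.002], [0.98, -0.199, -0.0], [-0.001, -0.002, -1.0]]
ft_force: [-0.1, -0.2, -1.2]
opening: 0.045
gripper_force: 30.9
```

Run:
```python
from m import *
from go import go
c=cam('wrist'); save(c,'w8')
P=pts(c); m=(c['range_z']>0)&(P[...,2]>.12)&(P[...,2]<.2)&(abs(P[...,0]-.674)<.03)&(abs(P[...,1]-.17)<.04); m[300:]=0
q=P[m]; print(len(q),q[:,2].max(),cv2.minEnclosingCircle((q[q[:,2]>q[:,2].max()-.008][:,:2]*1000).astype(np.float32)))
go([.557,.250,.14],[.557,.25,.033])
```

```text
9531 0.18969472487470693 ((673.9293212890625, 181.78762817382812), 30.58415412902832)
t 39.75 p [0.6743 0.1699 0.138 ] yaw y -11.5 q6 1.9 open 0.0446
[0.557 0.25  0.14 ] -> cm [  5.52 -13.08  -0.19]
[0.557 0.25  0.033] -> cm [0.00e+00 1.00e-02 1.07e+01]
```

View pics/w8.png

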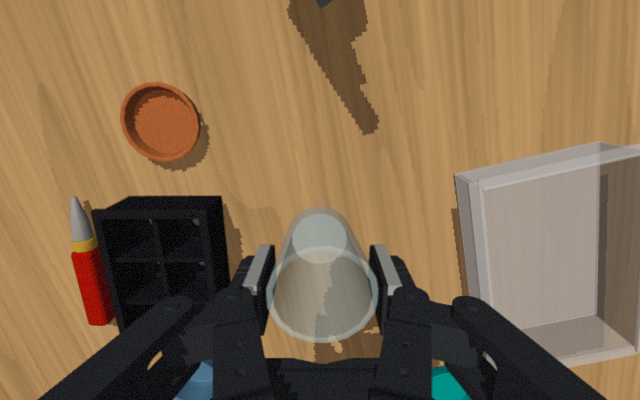

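The glass is held upright at (320,285). I carry it over the saucer.

Request:
{"op": "drive_tool", "data": {
  "steps": [
    [0.5,-1.2,0,0,3.5],
    [1.1,-2.6,0,0,3.5],
    [1.5,-3.5,0,0,3.5],
    [1.4,-3.3,0,0,3.5],
    [1.02,-2.48,0,0,3.5],
    [0,0,0,0,3.5],
    [0,0,2,0,3.5],
    [0,0,2.5,0,3.5],
    [0,0,2,0,3.5],
    [0,0,1.5,0,3.5]
  ]
}}

```text
t: 41.0
ee_pos: [0.5574, 0.2497, 0.0578]
orientation: [[0.199, 0.98, -0.0], [0.98, -0.199, -0.0], [-0.0, -0.0, -1.0]]
ft_force: [-0.5, 0.2, -1.2]
opening: 0.0447
gripper_force: 31.0
```

Request:
{"op": "drive_tool", "data": {
  "steps": [
    [0,0,0.5,0,3.5],
    [0,0,0,0,3.5],
    [0,0,0,0,3.5],
    [0,0,0,0,3.5],
    [0,0,0,0,3.5],
    [0,0,0,0,3.5],
    [0,0,0,0,3.5],
    [0,0,0,0,3.5],
    [0,0,0,0,3.5],
    [0,0,0,0,3.5]
  ]
}}

```text
t: 42.25
ee_pos: [0.5573, 0.2501, 0.0537]
orientation: [[0.199, 0.98, -0.0], [0.98, -0.199, -0.0], [-0.0, -0.0, -1.0]]
ft_force: [-0.7, 0.0, -1.6]
opening: 0.0447
gripper_force: 31.0
```

```bash
python3 go.py .557 .25 .032
```

```text
t 42.25 p [0.5573 0.2501 0.0537] yaw y -11.5 q6 2.06 open 0.0447
[0.557 0.25  0.032] -> cm [-0.01 -0.03  2.17]
```

Request:
{"op": "drive_tool", "data": {
  "steps": [
    [0,-0.03,0.8,0,3.5],
    [0,0,0.5,0,3.5],
    [0,0,0.4,0,3.5],
    [0,0,0.2,0,3.5],
    [0,0,0.2,0,3.5],
    [0,0,0,0,3.5],
    [0,0,0,0,3.5],
    [0,0,0,0,3.5],
    [0,0,0,0,3.5],
    [0,0,0,0,3.5]
  ]
}}

```text
t: 43.5
ee_pos: [0.557, 0.2504, 0.034]
orientation: [[0.198, 0.98, 0.001], [0.98, -0.198, 0.001], [0.001, 0.001, -1.0]]
ft_force: [-4.6, -0.2, 9.6]
opening: 0.0449
gripper_force: 31.8
```

Contact at about 10 N: the glass rests on the saucer floor. I release slowly and retreat.

Request:
{"op": "drive_tool", "data": {
  "steps": [
    [0,0,-0.1,0,3.5],
    [0,0,0,0,4.8],
    [0,0,0,0,5.5],
    [0,0,0,0,7],
    [0,0,0,0,8],
    [0,0,0,0,8],
    [0,0,-2,0,8],
    [0,0,-4,0,8],
    [0,0,-4,0,8],
    [0,0,-2,0,8]
  ]
}}

```text
t: 44.75
ee_pos: [0.5576, 0.2503, 0.1562]
orientation: [[0.199, 0.98, 0.003], [0.98, -0.199, 0.001], [0.001, 0.003, -1.0]]
ft_force: [0.5, -0.6, -0.3]
opening: 0.0802
gripper_force: 0.0
```

Request:
{"op": "drive_tool", "data": {
  "steps": [
    [0,0,-3,0,8],
    [-1,-3,-3,0,8],
    [-1,-3,-2,0,8],
    [0,-4,0,0,8],
    [0,-4,0,0,8],
    [0,0,0,0,8],
    [0,0,0,0,8],
    [0,0,0,0,8],
    [0,0,0,0,8],
    [0,0,0,0,8]
  ]
}}

```text
t: 46.0
ee_pos: [0.4162, 0.2582, 0.2335]
orientation: [[0.199, 0.98, -0.001], [0.98, -0.199, -0.0], [-0.0, -0.0, -1.0]]
ft_force: [-0.8, 0.0, -0.0]
opening: 0.0801
gripper_force: 0.0
```

Run:
```python
from m import *
from go import go
for n in ('side','scene','wrist'):
    c=cam(n); print(n); save(c,'f_'+n); show(c,zmax=.145 if n!='wrist' else .11)
go([.5,.2,.2])
```

```text
side
[302. 113.] 975 [88 78 69] z0.139 rect [691. 368.] [ 17. 107.] 22.7 circ [692. 369.] 53.6
[400. 165.] 2199 [164 144 127] z0.053 rect [855.  71.] [144. 198.] 1.7 circ [857.  69.] 118.5
[277. 180.] 1956 [54 45 40] z0.061 rect [554. 249.] [42. 45.] 16.3 circ [556. 250.] 23.1
[247. 198.] 252 [185  64  40] z0.023 rect [445. 135.] [113.  20.] 78.5 circ [445. 134.] 57.0
[394. 218.] 210 [ 35 127 114] z0.017 rect [759. -82.] [63. 59.] 59.7 circ [760. -82.] 33.0
[286. 223.] 357 [54 71 83] z0.030 rect [507.   1.] [59. 58.] 13.3 circ [508.   3.] 30.9
[323. 257.] 2239 [110  87  52] z0.099 rect [ 545. -138.] [56. 53.] 65.4 circ [ 546. -137.] 28.0
[424. 243.] 236 [202 109 118] z0.017 rect [ 782. -178.] [63. 62.] 55.8 circ [ 781. -179.] 34.3
[455. 321.] 3510 [181 168 145] z0.066 rect [ 703. -386.] [138. 136.] 63.0 circ [ 705. -387.] 70.6
[289. 355.] 689 [138  72  79] z0.022 rect [ 403. -307.] [ 20. 117.] 57.8 circ [ 405. -306.] 58.7
scene
[461. 161.] 842 [93 81 73] z0.138 rect [695. 369.] [ 16. 111.] 21.6 circ [697. 370.] 55.5
[359. 171.] 2014 [71 54 43] z0.060 rect [559. 251.] [42. 47.] 23.7 c
[... 1001 characters left out ...]
ct [445. 136.] [117.  20.] 78.4 circ [445. 137.] 58.7
[443. 244.] 5964 [17 15 16] z0.050 rect [531. 125.] [132.  91.] 78.9 circ [530. 125.] 79.1
[638. 296.] 74 [109 102  97] z0.010 rect [796.   3.] [ 3. 51.] 2.0 circ [796.   3.] 25.4
[412. 335.] 434 [31 48 59] z0.030 rect [488.   7.] [52. 18.] 76.9 circ [494.   6.] 26.1
[614. 349.] 720 [  5 100  94] z0.016 rect [763. -79.] [53. 65.] 34.1 circ [761. -80.] 33.4
[491. 391.] 467 [69 41 21] z0.046 rect [579. -94.] [ 5. 43.] 78.8 circ [579. -93.] 21.6
[631. 388.] 184 [133  70  86] z0.016 rect [ 800. -162.] [16. 49.] 38.3 circ [ 794. -167.] 24.3
t 46.15 p [0.416  0.2583 0.2337] yaw y -11.5 q6 2.16 open 0.0802
[0.5 0.2 0.2] -> cm [-4.04  9.4   3.37]
```

View pics/f_side.png

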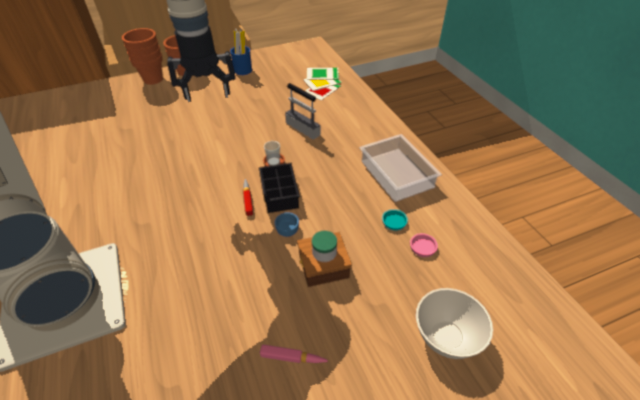

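The side view shows everything in place: glass in the saucer (274,155), dibber (248,198), dish (287,225) and tin on the lid (324,243). One last numeric check of the saucer, then I hand in.

Run:
```python
from m import *
c=cam('wrist'); P=pts(c); f=c['frame'].astype(int)
m=(f[...,0]>1.4*f[...,1])&(f[...,1]>1.2*f[...,2])&(P[...,2]>.011)&(P[...,2]<.02)&(np.hypot(P[...,0]-.557,P[...,1]-.25)<.045)
q=(P[m][:,:2]*1000).astype(np.float32); print(len(q),cv2.minEnclosingCircle(q),cv2.minAreaRect(q))
g=(P[...,2]>.056)&(P[...,2]<.07)&(np.hypot(P[...,0]-.557,P[...,1]-.25)<.04); A=np.c_[P[g][:,:2]-[.557,.25],np.ones(g.sum())]
print('rim z',np.percentile(P[g][:,2],[5,50,95]),'circ',cv2.minEnclosingCircle((P[g][:,:2]*1000).astype(np.float32)))
ce,_=cv2.minEnclosingCircle(q); 
if abs(ce[0]-557)<6 and abs(ce[1]-250)<6: print(order.job_done())
```

```text
448 ((556.9934692382812, 250.09132385253906), 31.4742374420166) ((550.6710205078125, 254.39962768554688), (62.044715881347656, 47.6441764831543), 54.26784896850586)
rim z [0.05684703 0.06413304 0.06595669] circ ((556.0280151367188, 249.86952209472656), 23.123966217041016)
the job is handed in; nothing more can be done
None
```

The bench is laid and handed in at about 46 s. By camera, the tin, dish, saucer, glass and dibber measure within tolerance; the hand-in call returned no verdict. The bowl and soil blocker measure where they were.

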